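Unscrew a tight jar in its holder

TASK

Swing the raised bar of the jar holder down until it rests in its forked catch, so that it braces the six-sided jar standing in the holder. Then unscrew the jar's tight cap (anticlockwise from above, about a quarter turn), stop turning once the threads let go, and lift the cap straight off without lifting the jar or knocking the things around. Finish while still holding the cap in the gripper, level, over the jar's mouth and clear of it by no more than about 3 cm.

Things in the scene. Friction and masses are not known exactly. Their poses are not given: they have to be found in the camera images.
- holder: Fixed jar holder: brown wooden board 116 x 164 x 14 mm with a low round collar (inner radius 38 mm, 12 mm high) round the jar's foot; in front of the jar a steel bar swings in a vertical plane, hinge post on the +y side, forked steel catch on the -y side. Origin: worktop level, under the collar's centre. x points from front (bar) to back, y from catch to hinge post, z up.
- latch (a joint): Angle of the bar (rad): 0 = level in its catch (hard stop), 1 mm off the jar's front flat; positive = raised; starts at about 0.5 to 1.0, at most 1.5. Stiff hinge: it stays where it is left; moving it takes 1 to 2 N at the handle pin. While it is raised the jar just turns round in its collar together with the cap.
- latch_grip (a point): Middle of the wooden handle pin at the bar's free end: 13 mm thick, 34 mm long, lying along the holder's x, pointing to the front. Pinch it from above (fingers closing along the holder's y) or press it down. It moves on a circle of radius 118 mm about latch_hinge in the holder's y-z plane; with the bar closed it is at holder x -68, y -60, z 54 mm.
- latch_hinge (a point): Point on the bar's hinge axis, fixed at holder x -39 mm, y +58 mm, z 54 mm. The axis runs along the holder's x.
- jar: Six-sided amber glass jar, 64 mm across the flats, 74 over the corners, loose in the collar, about 0.6 kg. Body 62 mm high, flat shoulder, round neck; mouth rim (36 mm wide) 92 mm above the origin. Origin: centre of the underside, 14 mm above the worktop; z up. A flat side faces the bar. When braced it can still turn about 0.2 rad before it wedges against the bar.
- cap: Round black screw cap, 56 mm in diameter, 24 mm high, 0.05 kg, tight on the jar. Origin: centre of its open lower edge, at the start 72 mm above the jar's origin (86 mm above the worktop, 10 mm above the jar's shoulder); its top is 110 mm above the worktop. Turning takes about 0.35 N m all the way: grip it firmly (40 N or more). Lift it straight up, level, when free.
- seal (a joint): How far the cap is unscrewed relative to the jar (rad): stiff seal in the mouth, carried round by the cap with up to 0.1 rad play; 0 = tight, grows anticlockwise from above. Lugs hold the cap down until about 0.95 (55 degrees); from there to 1.8 it lifts off; further on it catches again. Turning the gripper 1.4 to 1.6 rad in one grasp does it, the jar's slack included.
- jam_jar: Bystander: closed round jar with a red lid, 65 mm wide, 82 mm high, loose. Origin: centre of the underside. Leave alone.
- spice_1: Bystander: spice jar with a green lid, 46 mm wide, 106 mm high, loose. Origin: centre of the underside. Leave alone.
- soup_tin: Bystander: tin, 75 mm wide, 58 mm high, loose. Origin: centre of the underside. Leave alone.
- brown_bowl: Bystander: brown bowl, 129 mm wide, 57 mm high, loose. Origin: centre of the underside. Leave alone.

How it is judged (in metres and radians):
On the way, in this order (a step that is already met when the one before it is completed fails the run):
1. the bar rests in its catch while the cap is still tight (value of joint latch below 0.05 rad and value of joint seal below 0.15 rad), for 0.2 s.
2. the cap is unscrewed with the bar still in its catch (value of joint seal above 0.8 rad and value of joint latch below 0.08 rad), for 0.1 s.
At the end, for the whole second after the job is handed in: Gripper holds the cap still, level (0.2 rad), over the mouth (within 20 mm), lower edge 2 to 45 mm above the rim, not touching the jar; seal turned over 0.8 rad; bar in its catch (below 0.08 rad); jar upright, at rest in its collar (all of step 2 and z of cap in the frame of jar between 0.094 and 0.137 m and horizontal distance between cap and jar below 0.02 m and angle between cap's own z axis and vertical below 0.2 rad and contact force between the fingers and cap above 2 N and contact force between cap and jar below 0.1 N and linear speed of cap below 0.03 m/s and z of jar in the frame of holder below 0.017 m and horizontal distance between jar and holder below 0.008 m and angle between jar's own z axis and vertical below 0.06 rad and linear speed of jar below 0.02 m/s); the arm keeps its last pose, push and grip.
It fails at once if the cap is turned on well past where the threads let go (value of joint seal above 1.8 rad).
It fails at once if the jar is lifted out of the holder (z of jar in the frame of holder above 0.026 m).
It fails at once if the jar turns round in the holder (angle between the x axis of jar and the x axis of holder, either way round above 0.4 rad).
It fails at once if a bystander is knocked away (distance of any of jam_jar, spice_1, soup_tin, brown_bowl from where it was at the start of the episode above 0.03 m).
It also fails if it takes over 45 s, if anything falls off the work surface, if the arm or the gripper's body presses on something with over 40 N, if the wrist force passes 120 N, or if a joint passes its speed limit or range.

ROBOT

A 6-joint arm with a two-finger parallel gripper is mounted at the origin on a cart in front of the work surface, level with it; the furniture and walls round the work are solid. World frame = base frame: x ahead of the robot, y to its left, z up, the work surface at z = 0. Lengths are in mm, angles in rad, forces in N, time in s.
With the tool pointing down it reaches from about 150 to 775 mm from the base axis. Payload 6.1 kg.
Tool frame: the origin (TCP) lies on the centre line of the jaws, within the pads' length; the fingertips stand 17 mm ahead of it and the grasp point (between the pads) lies 2 mm behind it (bot.nose_length is the distance from the TCP to the fingertips, in mm); z points along the fingers, y is the direction in which the jaws open and shut (so a half turn about z gives the same grasp; the last joint's range is limited). The gripper opens to 85 mm and grips with 20 to 120 N. Pads are 22 mm wide; open, the fingers measure 114 mm over their backs; the gripper's body (76 mm by 85 mm) begins 54 mm behind the grasp point. The pads swing forward as they close: fully open they stand 13 mm farther back than shut.
Start: joints at [-1.349, 0.126, -0.04, 1.405, 0, 1.571], TCP at [115.487, -512.124, 248.295] pointing down, gripper open.
Joint ranges: [-2.72, 2.72], [-0.95, 1.95], [-1.27, 1.35], [-1.78, 2.02], [-1.46, 1.47], [-3.14, 3.14]. Speed limits (rad/s): [2.39, 2.39, 3.01, 3.14, 3.14, 3.14].

INTERFACE

Orientations are given as a unit quaternion [w, x, y, z].
In Python, from cell import bot gives the robot as it stands. The module is installed in compiled form; this text tells all that it offers.
- The arm moves only by the shell command python3 -m pendant 'ROWS' [FORCE]. ROWS is JSON, a list of rows, each a list of 3 entries, a list of its own where there are three numbers: the shift along the world's x, y, z in m, then the turn, a rotation vector about the world's x, y, z in rad, then the closure, from 0 (fully open) to 1 (shut). In form: [[[x, y, z], [rx, ry, rz], jaw], ...]. A call has exactly 8 rows; each row is the pose to reach, as a shift and turn from the pose commanded when the call began; what a row does not reach only later rows make up. A row lasts 1/12 s, in which the tool goes at most 41.7 mm and 7.16 degrees, less where a joint would pass 70% of its speed; a pose out of reach is approached as far as the arm can. A call with a gripper value outside its range is refused whole. The fingers move at their own pace and stop on an object; FORCE is the grip in N (left out, the last holds). Time passes only in rows, so rows that repeat a pose let the fingers close, or fill a call up. It gives the time, the measured TCP pose, the force and the opening at its end, in the units of the state.
- bot.observe(): the state, without advancing time (a new reading comes with each control period).
- bot.snapshot(name): name is "scene" or "top" or "wrist"; returns a dict with "pixels" (420x560x3 uint8, red, green, blue), "K" (3x3 intrinsics, pixels), "xyz" and "orientation" of the camera in the world. Camera axes: x right, y up, looking along -z (the intrinsics and any distortion apply to the point x, -y, -z); pixel columns grow to the right and rows downward; lengths in mm; the calibration is good to about 2 mm. A picture is of the moment at which its call begins. There is no depth.
- bot.finish_job(): hands the job in, once; it reports no verdict.
The state is a dict: "time": time; "joints": joint angles; "qd": joint speeds; "joint_torque": joint torques, N m; "tcp_pos": TCP position; "eef_rot": TCP orientation; "wrist_force": force on the tool from outside, world axes, zero at the start; "torque": the same for the moment, N m; "opening": opening from 0.0 (shut) to 1.0 (fully open).
Only numpy, scipy, OpenCV 4.12 (cv2) and the standard library are available. Lean on these libraries where they do the work, as an engineer would, in place of code of your own. Each camera call takes 0.05 s, during which the arm holds its last target. There are 200 camera calls.

## Working session

There is one attempt and no reset: what is moved stays moved. The work goes in short steps, Python scripts to look and compute and a shell command to move; the robot and the scene stay as the last step left them, time stands still between calls to the robot, and variables do not carry over. Pictures are saved under pics/ and viewed, on a budget of 10 in all, crops included, one or two more only if the job needs it, and the job is handed in when it is done.

```bash
mkdir -p pics; python3 - <<'E'
from cell import bot
import cv2,numpy as np,pickle
d={}
for n in ("top","scene"):
    s=bot.snapshot(n); d[n]=s
    cv2.imwrite(f"pics/{n}0.png",s["pixels"][...,::-1])
    print(n,s["K"],s["xyz"],s["orientation"],s.keys())
pickle.dump(d,open("d0.pkl","wb"))
print(bot.observe())
E
```

```text
top [[439.73702288   0.         276.12712372]
 [  0.         439.73702288 214.50424413]
 [  0.           0.           1.        ]] [ 358.66431898    2.17019109 1202.96976443] [-0.69936393 -0.07620731  0.06050955  0.70811096] dict_keys(['pixels', 'K', 'xyz', 'orientation'])
scene [[513.24424023   0.         265.7646162 ]
 [  0.         513.24424023 200.76640444]
 [  0.           0.           1.        ]] [-132.88711767  809.13044849  664.48862703] [-0.31037633 -0.19123397  0.47409099  0.80145732] dict_keys(['pixels', 'K', 'xyz', 'orientation'])
{'time': 0.1, 'joints': array([-1.34900585e+00,  1.26312018e-01, -4.05107253e-02,  1.40539475e+00,
       -1.55860320e-05,  1.57079918e+00]), 'qd': array([-0.00033648, -0.00359506,  0.00211089,  0.00015667, -0.00019928,
        0.00124564]), 'joint_torque': array([ 8.33087561e-04, -4.36902988e+01,  3.53606057e+01,  1.36893801e-02,
        5.42449413e-06,  1.67903750e-06]), 'tcp_pos': array([ 115.40762374, -511.8047863 ,  247.60864054]), 'eef_rot': array([-7.05353653e-04,  9.93857328e-01,  1.10666642e-01, -8.63847896e-05]), 'wrist_force': array([-0.89946839, -0.09940944, -0.02093573]), 'torque': array([ 0.06523329, -0.02829364,  0.00252762]), 'opening': 1.0008597424985626}
```

View pics/top0.png

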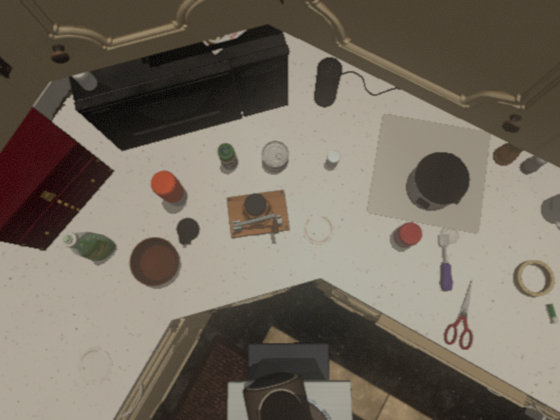

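View pics/scene0.png

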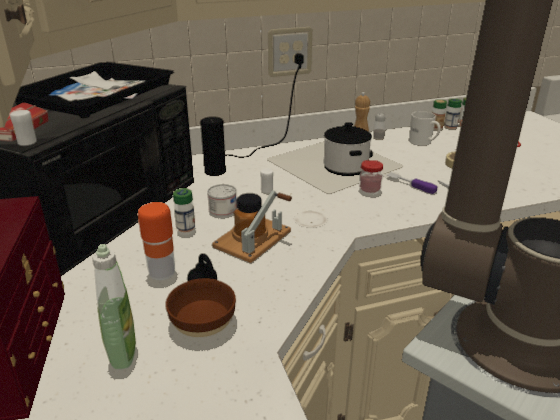

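The top view shows the board at about (258,214), the cap at (256,205), and the raised bar running from its hinge on the left to the pin at about (274,238). The scene view agrees, with the pin end raised at (284,196). Next I'll measure these.

```bash
cat > h.py <<'E'
import numpy as np,cv2
from scipy.spatial.transform import Rotation as R
def rot(q): return R.from_quat([q[1],q[2],q[3],q[0]]).as_matrix()
def rays(s,uv):
    uv=np.atleast_2d(uv).astype(float);K=s["K"]
    d=np.c_[(uv[:,0]-K[0,2])/K[0,0],-(uv[:,1]-K[1,2])/K[1,1],-np.ones(len(uv))]
    return np.array(s["xyz"]),d@rot(s["orientation"]).T
def plane(s,uv,z):
    o,d=rays(s,uv); return o+d*((z-o[2])/d[:,2])[:,None]
def proj(s,P):
    p=(np.atleast_2d(P)-s["xyz"])@rot(s["orientation"]);K=s["K"]
    return np.c_[K[0,0]*p[:,0]/-p[:,2]+K[0,2],-K[1,1]*p[:,1]/-p[:,2]+K[1,2]]
E
python3 - <<'E'
import pickle;from h import *
d=pickle.load(open("d0.pkl","rb"));s=d["top"]
hsv=cv2.cvtColor(s["pixels"],cv2.COLOR_RGB2HSV)
m=((hsv[...,0]<18)&(hsv[...,1]>100)&(hsv[...,2]>60)).astype(np.uint8)
m[:185]=0;m[245:]=0;m[:,:220]=0;m[:,300:]=0
m[235:,265:]=0
p=np.argwhere(m)[:,::-1]
w=plane(s,p,14)
r=cv2.minAreaRect(w[:,:2].astype(np.float32));print("board",r)
b=((hsv[...,2]<55)).astype(np.uint8);b[:190]=0;b[222:]=0;b[:,:238]=0;b[:,275:]=0
n,l,st,c=cv2.connectedComponentsWithStats(b);i=1+np.argmax(st[1:,4]);print(st[i],c[i],plane(s,c[i],108))
print("pin",plane(s,[274,238],130))
print({n:s[k] for n,k in []})
for n in("top","scene"):
    x=d[n]; z=x["pixels"][175:255,215:305] if n=="top" else x["pixels"][160:270,200:310]
    z=cv2.resize(z,(560,490 if n=="top" else 560),interpolation=cv2.INTER_CUBIC)[...,::-1]
    d[n+"c"]=z
cv2.imwrite("pics/c0.png",np.hstack([cv2.resize(d["topc"],(400,356)),cv2.resize(d["scenec"],(356,356))]))
E
```

```text
board ((596.18701171875, 79.11925506591797), (111.76288604736328, 157.21241760253906), 7.16968297958374)Traceback (most recent call last):
  File "<stdin>", line 11, in <module>
    return _wrapfunc(a, 'argmax', axis=axis, out=out, **kwds)
    return bound(*args, **kwds)
ValueError: attempt to get argmax of an empty sequence
```

```bash
python3 - <<'E'
import pickle;from h import *
d=pickle.load(open("d0.pkl","rb"));s=d["top"]
c=s["pixels"][175:250,215:305]; e=d["scene"]["pixels"][165:265,205:305]
cv2.imwrite("pics/c0.png",np.hstack([cv2.resize(c,(420,350),interpolation=2),cv2.resize(e,(350,350),interpolation=2)])[...,::-1])
print("cap",plane(s,[256,203],110),"pin",plane(s,[274.5,239],120))
a=np.radians(7.2);Rz=np.array([[np.cos(a),-np.sin(a),0],[np.sin(a),np.cos(a),0],[0,0,1]])
for q in (.5,.7,.8,.9,1.):
    P=np.array([-68,58-118*np.cos(q),54+118*np.sin(q)])@Rz.T+[596,79,0]
    P2=np.array([-51,58-118*np.cos(q),54+118*np.sin(q)])@Rz.T+[596,79,0]
    print(q,P.round(),proj(d["top"],P),proj(d["scene"],P), proj(d["scene"],P2))
P=np.array([0,0,110])+[596,79,0]
print(proj(d["top"],P),proj(d["scene"],P))
E
```

```text
cap [[603.8331368   76.46801518 110.        ]] pin [[509.3018832   29.91115552 120.        ]]
0.5 [534.  25. 111.] [[276.3470121 229.6537545]] [[287.33258179 198.69554084]] [[281.13953615 196.71737615]]
0.7 [533.  38. 130.] [[270.83631423 229.14661921]] [[284.12317323 193.37533554]] [[277.85415844 191.4054267 ]]
0.8 [532.  46. 139.] [[267.46526583 229.03546675]] [[282.12807352 191.3246738 ]] [[275.82056343 189.3535414 ]]
0.9 [530.  55. 146.] [[263.72395723 229.02453261]] [[279.88812575 189.72151582]] [[273.54233333 187.74537795]]
1.0 [529.  65. 153.] [[259.65129256 229.11611322]] [[277.41867356 188.59351505]] [[271.03524645 186.60844783]]
[[255.01094214 206.01830148]] [[251.42018761 198.7875217 ]]
```

View pics/c0.png

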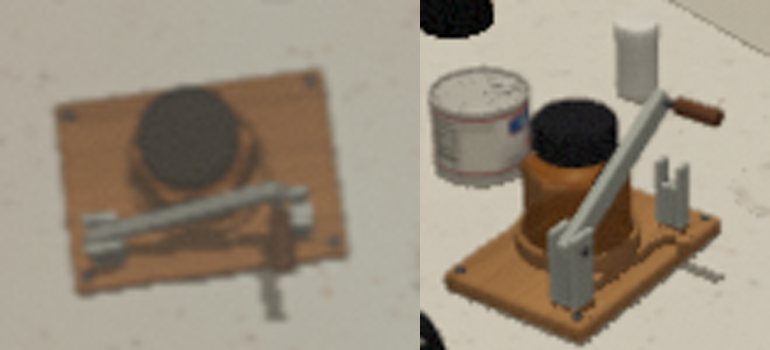

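Both views agree: origin about (598, 78), yaw about 7.2°, latch about 0.57 rad. That puts the pin at about (536, 28, 118). I'll move above it with the jaws shut.

```bash
python3 -m pendant '[[[0.03,0.04,0],[0,0,0],1],[[0.055,0.072,0],[0,0,0],1],[[0.08,0.104,0],[0,0,0],1],[[0.105,0.136,0],[0,0,0],1],[[0.13,0.168,0],[0,0,0],1],[[0.155,0.2,0],[0,0,0],1],[[0.18,0.232,0],[0,0,0],1],[[0.205,0.264,0],[0,0,-0.05],1]]' 40
python3 -m pendant '[[[0.025,0.032,0],[0,0,0],1],[[0.05,0.064,0],[0,0,0],1],[[0.075,0.096,0],[0,0,0],1],[[0.1,0.128,0],[0,0,0],1],[[0.125,0.16,0],[0,0,0],1],[[0.15,0.192,0],[0,0,0],1],[[0.175,0.224,0],[0,0,0],1],[[0.2,0.256,0],[0,0,-0.045],1]]'
python3 -c "
from cell import bot;o=bot.observe();print(o['joints'],o['tcp_pos'],o['eef_rot'],o['wrist_force'])"
```

```text
time: 0.77
tcp_pos: [320.4, -247.0, 248.2]
eef_rot: [0.0, 0.996, 0.085, 0.0]
wrist_force: [0.4, -0.7, 0.7]
opening: -0.003
time: 1.43
tcp_pos: [520.6, 9.2, 248.0]
eef_rot: [0.0, 0.998, 0.063, -0.0]
wrist_force: [0.5, -0.3, 0.9]
opening: -0.0
[ 1.77718910e-02  1.17921354e-01 -4.92483745e-02  1.40400700e+00
 -1.42166093e-04  3.03233775e+00] [520.59632108   9.21335574 247.99192777] [ 6.23116029e-05  9.97983681e-01  6.34707147e-02 -1.93253366e-04] [ 0.47639284 -0.27990727  0.93260205]
```

```bash
python3 -m pendant '[[[0.005,0.006,-0.02],[0,0,0],1],[[0.01,0.012,-0.04],[0,0,0],1],[[0.015,0.019,-0.06],[0,0,0],1],[[0.015,0.019,-0.07],[0,0,0],1],[[0.015,0.019,-0.075],[0,0,0],1],[[0.015,0.019,-0.08],[0,0,0],1],[[0.015,0.019,-0.08],[0,0,0],1],[[0.015,0.019,-0.08],[0,0,0],1]]'
python3 - <<'E'
from h import *;from cell import bot
w=bot.snapshot("wrist");e=bot.snapshot("scene")
cv2.imwrite("pics/w1.png",np.vstack([w["pixels"],])[...,::-1])
print(w["xyz"],w["orientation"])
P=lambda x,y,z:np.array([598+.992*x-.125*y,78+.125*x+.992*y,z])
for n,p in dict(pin=(-68,-41,118),pintip=(-85,-41,118),hinge=(-39,58,54),cap=(0,0,110),catch=(-39,-60,54)).items(): print(n,proj(w,P(*p)).round())
cv2.imwrite("pics/s1.png",cv2.resize(e["pixels"][130:270,180:340],(640,560),interpolation=2)[...,::-1])
E
```

```text
time: 2.1
tcp_pos: [535.0, 25.6, 169.2]
eef_rot: [0.0, 0.998, 0.063, 0.001]
wrist_force: [0.6, -0.1, 0.2]
opening: -0.001
[600.72597497  33.43906458 295.02084216] [ 0.74384924 -0.09891758  0.08776184 -0.65513471]
pin [[276. 245.]]
pintip [[276. 275.]]
hinge [[131. 171.]]
cap [[193. 110.]]
catch [[306. 171.]]
```

View pics/w1.png

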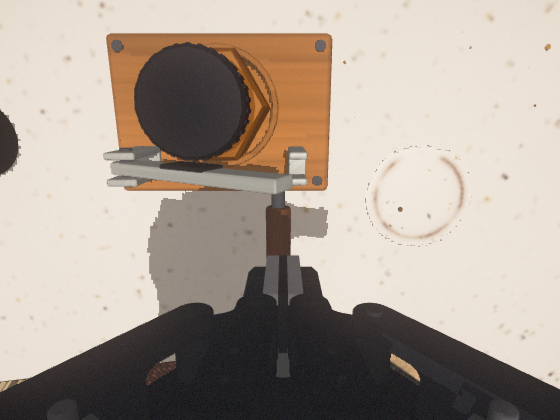

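View pics/s1.png

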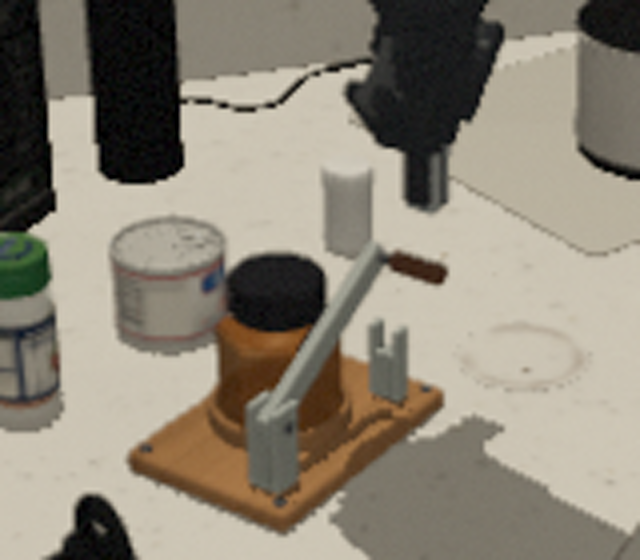

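The wrist view puts the cap at (192,101) and the pin at column 278, starting at row 207. That moves the origin to about (602, 78.5). Now I'll press the pin down along its arc.

```bash
python3 -m pendant '[[[0.003,0.003,-0.012],[0,0,0],1],[[0.003,0.003,-0.022],[0,0,0],1],[[0.003,0.002,-0.029],[0,0,0],1],[[0.003,-0.002,-0.036],[0,0,0],1],[[0.003,-0.006,-0.045],[0,0,0],1],[[0.003,-0.008,-0.052],[0,0,0],1],[[0.003,-0.01,-0.058],[0,0,0],1],[[0.003,-0.011,-0.062],[0,0,0],1]]'
python3 -m pendant '[[[0,-0.001,-0.004],[0,0,0],1],[[0,-0.002,-0.008],[0,0,0],1],[[0,-0.002,-0.012],[0,0,0],1],[[0,-0.003,-0.016],[0,0,0],1],[[0,-0.003,-0.019],[0,0,0],1],[[0,-0.003,-0.022],[0,0,0],1],[[0,-0.003,-0.025],[0,0,0],1],[[0,-0.003,-0.027],[0,0,0],1]]'
python3 -m pendant '[[[0,0,-0.001],[0,0,0],1],[[0,0,-0.002],[0,0,0],1],[[0,0,-0.002],[0,0,0],1],[[0,0,-0.003],[0,0,0],1],[[0,0,-0.003],[0,0,0],1],[[0,0,-0.003],[0,0,0],1],[[0,0,-0.003],[0,0,0],1],[[0,0,-0.003],[0,0,0],1]]'
```

```text
time: 2.87
tcp_pos: [537.6, 14.6, 105.3]
eef_rot: [0.0, 0.998, 0.063, -0.0]
wrist_force: [0.4, -1.0, 0.6]
opening: 0.004
time: 3.53
tcp_pos: [537.9, 12.2, 78.9]
eef_rot: [-0.0, 0.998, 0.063, -0.0]
wrist_force: [0.4, -0.4, 0.3]
opening: 0.001
time: 4.2
tcp_pos: [538.0, 12.2, 77.3]
eef_rot: [0.0, 0.998, 0.063, 0.0]
wrist_force: [-3.2, -0.9, 8.3]
opening: 0.002
```

The hard stop is at TCP z 77.3, against 77.5 predicted for a closed bar. Next I'll lift, open the jaws, move over the cap and look.

```bash
python3 -m pendant '[[[0,0,0.02],[0,0,0],1],[[0,0,0.045],[0,0,0],1],[[0,0,0.07],[0,0,0],1],[[0,0,0.095],[0,0,0],0.5],[[0.02,0.02,0.105],[0,0,0],0],[[0.04,0.04,0.11],[0,0,0],0],[[0.055,0.057,0.11],[0,0,0],0],[[0.064,0.066,0.11],[0,0,0],0]]'
python3 -m pendant '[[[0,0,0],[0,0,0],0],[[0,0,0],[0,0,0],0],[[0,0,0],[0,0,0],0],[[0,0,0],[0,0,0],0],[[0,0,0],[0,0,0],0],[[0,0,0],[0,0,0],0],[[0,0,0],[0,0,0],0],[[0,0,0],[0,0,0],0]]'
python3 - <<'E'
from h import *;from cell import bot
w=bot.snapshot("wrist");e=bot.snapshot("scene");t=bot.snapshot("top")
P=lambda x,y,z:np.array([602+.992*x-.125*y,78.5+.125*x+.992*y,z])
for n,p in dict(pin=(-68,-60,54),hinge=(-39,58,54),cap=(0,0,110)).items(): print(n,proj(w,P(*p)).round(),proj(e,P(*p)).round())
a=cv2.resize(w["pixels"],(440,330),interpolation=3);b=cv2.resize(e["pixels"][150:270,190:320],(357,330),interpolation=2)
cv2.imwrite("pics/m2.png",np.hstack([a,b])[...,::-1])
E
```

```text
time: 4.87
tcp_pos: [603.7, 79.2, 186.6]
eef_rot: [-0.001, 0.998, 0.065, 0.001]
wrist_force: [-0.6, 0.1, -0.5]
opening: 0.708
time: 5.53
tcp_pos: [601.9, 77.0, 186.5]
eef_rot: [-0.0, 0.998, 0.064, 0.0]
wrist_force: [0.7, 0.6, 0.0]
opening: 0.999
pin [[356. 291.]] [[289. 217.]]
hinge [[205. 256.]] [[249. 235.]]
cap [[280. 231.]] [[250. 198.]]
```

View pics/m2.png

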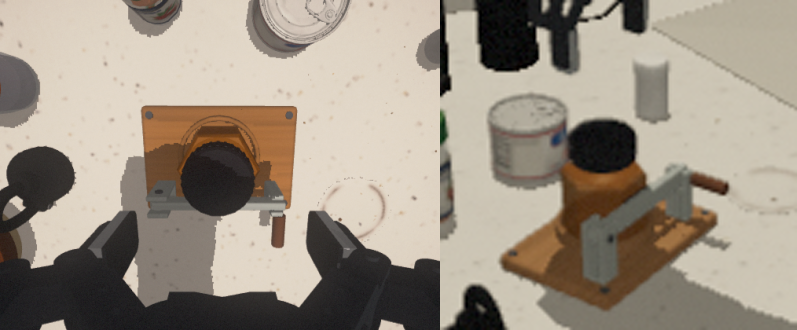

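The bar rests in its catch, and the pin in the scene view at about (287,216) matches the closed prediction. The cap is at about (277,226) in the wrist view, so its centre is about (603.5, 79). I'll descend and grip.

```bash
python3 -m pendant '[[[0.001,0.002,-0.015],[0,0,0],0],[[0.002,0.002,-0.035],[0,0,0],0],[[0.002,0.002,-0.055],[0,0,0],0],[[0.002,0.002,-0.07],[0,0,0],0],[[0.002,0.002,-0.08],[0,0,0],0],[[0.002,0.002,-0.086],[0,0,0],0],[[0.002,0.002,-0.089],[0,0,0],0],[[0.002,0.002,-0.089],[0,0,0],0]]' 80
python3 -m pendant '[[[0,0,0],[0,0,0],0.15],[[0,0,0],[0,0,0],0.3],[[0,0,0],[0,0,0],0.4],[[0,0,0],[0,0,0],1],[[0,0,0],[0,0,0],1],[[0,0,0],[0,0,0],1],[[0,0,0],[0,0,0],1],[[0,0,0],[0,0,0],1]]' 80
```

```text
time: 6.35
tcp_pos: [604.1, 78.5, 97.1]
eef_rot: [-0.001, 0.998, 0.065, -0.0]
wrist_force: [0.2, -0.9, 0.3]
opening: 0.998
time: 7.02
tcp_pos: [604.7, 79.6, 98.7]
eef_rot: [-0.002, 0.998, 0.065, 0.001]
wrist_force: [-0.6, 5.1, 5.8]
opening: 0.638
```

```bash
python3 -m pendant '[[[0,0.001,0],[0,0,0.08],1],[[0,0.001,0],[0,0,0.17],1],[[0,0.001,0],[0,0,0.26],1],[[0,0.001,0],[0,0,0.35],1],[[0,0.001,0],[0,0,0.44],1],[[0,0.001,0],[0,0,0.53],1],[[0,0.001,0],[0,0,0.62],1],[[0,0.001,0],[0,0,0.7],1]]' 80
python3 -c "
from cell import bot;o=bot.observe();print(o['joints'],o['torque'],o['wrist_force'])"
```

```text
time: 7.68
tcp_pos: [604.3, 81.3, 98.9]
eef_rot: [-0.002, 0.914, 0.405, 0.001]
wrist_force: [-3.8, 8.1, 9.0]
opening: 0.639
[ 0.13151854  0.32098961 -0.12365291  1.12513005  0.00472548  2.43888643] [ 1.61997011  0.93857651 -0.45655206] [-3.77165053  8.14531089  9.02083651]
```

```bash
python3 -m pendant '[[[0,0,0],[0,0,0.09],1],[[0,0,0],[0,0,0.18],1],[[0,0,0],[0,0,0.27],1],[[0,0,0],[0,0,0.36],1],[[0,0,0],[0,0,0.45],1],[[0,0,0],[0,0,0.54],1],[[0,0,0],[0,0,0.63],1],[[0,0,0],[0,0,0.7],1]]'
python3 - <<'E'
from h import *;from cell import bot
o=bot.observe();print(o['joints'],o['torque'],o['wrist_force'])
e=bot.snapshot("scene");w=bot.snapshot("wrist")
cv2.imwrite("pics/m3.png",np.hstack([cv2.resize(w["pixels"],(440,330),interpolation=3),cv2.resize(e["pixels"][150:270,190:320],(357,330),interpolation=2)])[...,::-1])
E
```

```text
time: 8.35
tcp_pos: [603.2, 81.0, 99.6]
eef_rot: [-0.002, 0.72, 0.694, 0.001]
wrist_force: [-10.1, 6.7, 15.4]
opening: 0.641
[ 0.13186867  0.32000393 -0.12328162  1.12850336  0.00367908  1.73937394] [ 1.33992849  2.06233208 -0.49287967] [-10.11649531   6.68453767  15.40547584]
```

View pics/m3.png

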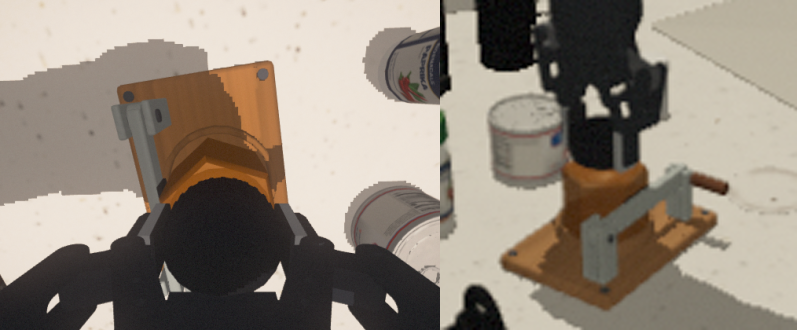

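The jar has only turned slightly and the bar is still in its catch. I'll turn another 0.1 rad while easing up, then lift slowly.

```bash
python3 -m pendant '[[[0,0,0],[0,0,0.05],1],[[0,0,0.001],[0,0,0.1],1],[[0,0,0.002],[0,0,0.1],1],[[0,0,0.003],[0,0,0.1],1],[[0,0,0.004],[0,0,0.1],1],[[0,0,0.005],[0,0,0.1],1],[[0,0,0.006],[0,0,0.1],1],[[0,0,0.006],[0,0,0.1],1]]'
python3 -c "
from cell import bot;o=bot.observe();print(o['torque'],o['wrist_force'],o['tcp_pos'])"
```

```text
time: 9.12
tcp_pos: [604.0, 79.2, 103.1]
eef_rot: [-0.0, 0.686, 0.728, -0.001]
wrist_force: [-2.6, 0.1, -1.2]
opening: 0.644
[ 0.09543803  0.45235276 -0.12656004] [-2.62683759  0.07022873 -1.20539934] [603.97979668  79.15597089 103.09234918]
```

```bash
python3 -m pendant '[[[0,0,0.002],[0,0,0],1],[[0,0,0.005],[0,0,0],1],[[0,0,0.008],[0,0,0],1],[[0,0,0.011],[0,0,0],1],[[0,0,0.014],[0,0,0],1],[[0,0,0.017],[0,0,0],1],[[0,0,0.02],[0,0,0],1],[[0,0,0.022],[0,0,0],1]]'
python3 -m pendant '[[[0,0,0.002],[0,0,0],1],[[0,0,0.004],[0,0,0],1],[[0,0,0.006],[0,0,0],1],[[0,0,0.008],[0,0,0],1],[[0,0,0.01],[0,0,0],1],[[0,0,0.01],[0,0,0],1],[[0,0,0.01],[0,0,0],1],[[0,0,0.01],[0,0,0],1]]'
python3 - <<'E'
from h import *;from cell import bot
o=bot.observe();print(o['torque'],o['wrist_force'],o['tcp_pos'])
e=bot.snapshot("scene");w=bot.snapshot("wrist")
cv2.imwrite("pics/m4.png",np.hstack([cv2.resize(w["pixels"],(440,330),interpolation=3),cv2.resize(e["pixels"][150:270,190:320],(357,330),interpolation=2)])[...,::-1])
E
```

```text
time: 9.78
tcp_pos: [604.7, 79.4, 126.2]
eef_rot: [0.0, 0.686, 0.728, 0.0]
wrist_force: [0.0, -0.1, -0.8]
opening: 0.641
time: 10.45
tcp_pos: [604.1, 79.5, 135.2]
eef_rot: [-0.0, 0.686, 0.728, -0.001]
wrist_force: [0.8, -0.6, -0.6]
opening: 0.637
[-0.05845862  0.0324999  -0.00845028] [ 0.84572449 -0.58030654 -0.58272924] [604.0797037   79.49958651 135.1996755 ]
```

View pics/m4.png

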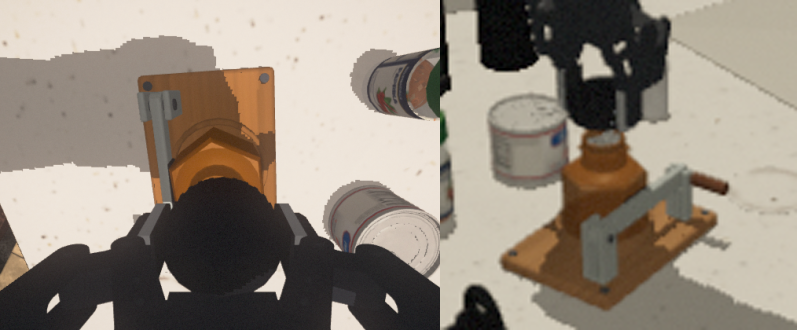

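The cap is off and held about 36 mm above its seated height. The jar's mouth is open below it, and the bar is in its catch. The force on the wrist is just the cap's weight, so I'm handing in.

```bash
python3 -c "
from cell import bot;print(bot.finish_job());o=bot.observe();print(o['tcp_pos'],o['opening'],o['wrist_force'])"
```

```text
the job is handed in; nothing more can be done
None
the job is handed in; nothing more can be done
```

The cap is off and the job is handed in at about 10.5 s. `finish_job` gives no verdict, so these are my own last checks.

**What I did**
- **Bar:** I pressed it down by its handle pin until it stopped at TCP z 77.3 mm, against 77.5 predicted for a closed bar. The camera showed it in its catch afterwards.
- **Cap:** I gripped it at 80 N, turned it 1.5 rad anticlockwise and lifted it about 36 mm straight up.

**Last checks**
- **Grip:** the cap was held level and still, with only about 0.6 N downward on the wrist, roughly the cap's own weight. The opening was steady at 0.64.
- **Jar:** the last picture shows its mouth open and clear below the cap, and the jar standing in its collar. The bar is still in its catch.
- **Bystanders:** those in view looked undisturbed, but I did not measure them. The jam jar and the bowl were not in the last picture.

**Uncertain or disagreeing**
- **Seal angle:** I could not read it directly. I estimate 1.2 to 1.3 rad from the gripper turn less the jar's slack, and the cap came free easily.
- **Rim height:** the brief is ambiguous about which origin the 92 mm is measured from. The cap clears the rim by about 16 mm on one reading and about 30 mm on the other, which is right at the 3 cm limit.
- **Holder position:** the top camera and wrist camera differed by about 4 mm in x. I went with the closer wrist view.

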